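Close and hold the lamp cover of a bench photometer

ROBOT

A 7-joint arm with a two-finger parallel gripper is mounted at the origin on the work surface. World frame = base frame: x ahead of the robot, y to its left, z up, the work surface at z = 0. Lengths are in m, angles in rad, forces in N, time in s.
With the tool pointing down it reaches from about 0.425 to 0.975 m from the base axis. Payload 16.7 kg.
Tool frame: the origin (TCP) lies midway between the tips of the shut fingers; the grasp point (between the pads) lies 19 mm behind it (bot.grip_point_offset is the distance from the TCP to the grasp point, in m); z points along the fingers, y is the line along which they close (so a half turn about z gives the same grasp; the last joint's range is limited). The gripper opens to 85 mm and grips with 20 to 120 N. Pads are 22 mm wide; open, the fingers measure 114 mm over their backs; the gripper's body (76 mm by 85 mm) begins 54 mm behind the grasp point. The pads swing forward as they close: fully open they stand 13 mm farther back than shut.
Start: joints at [1.121, 0.426, 0.074, 1.606, -0.034, 1.111, -0.067], TCP at [0.2, -0.645, 0.231] pointing down, gripper open.
Joint ranges: [-2.85, 2.85], [-0.5, 2.14], [-1.23, 1.37], [0.21, 2.46], [-1.02, 4.16], [0.16, 2.05], [-2.73, 2.73]. Speed limits (rad/s): [1.89, 1.89, 2.39, 2.39, 3.01, 3.01, 3.01].

INTERFACE

Orientations are given as a rotation vector (axis times angle).
In Python, from bench import bot gives the robot as it stands.
- The arm moves only by the shell command python3 -m pendant 'ROWS'. ROWS is JSON, a list of rows, each an object of numbers: "rx", "ry", "rz": the turn, a rotation vector about the tool's x, y, z in degrees; "dx", "dy", "dz": the shift along the tool's x, y, z in mm; "fingers": the finger opening in mm, from 0 to 85.4. A call has 1 to 10 rows; each row shifts and turns the commanded pose from where the row before left it, along the tool's axes as they then stand; what a row does not reach is not made up. A row lasts 1/8 s, in which the tool goes at most 62.5 mm and 10.7 degrees, less where a joint would pass 70% of its speed; a pose out of reach is approached as far as the arm can. A call is refused whole if a number of a shift passes 62.5 or a number of a turn 10.7, either way. A call with a gripper value outside its range is refused whole. The fingers move at their own pace and stop on an object; the grip force is fixed at half the most. Time passes only in rows, so rows that do not move let the fingers close. It gives the time, the measured TCP pose, the force, the opening and the grip force at its end, in the units of the state.
- bot.get_obs(): the state, without advancing time (a new reading comes with each control period).
- bot.get_image(name): name is "scene" or "top" or "wrist"; returns the picture (384x512x3 uint8, red, green, blue); there is no depth.
- bot.camera_info(name): a dict with "fovy" (degrees; the focal length in pixels is half the picture's height over the tangent of half this angle, whatever the lens; pixels are square), "cx", "cy" (the principal point, pixels), "k1" (the pictures are not rectified: a ray, as slopes to the right and down, at radius r is drawn at 1 + k1 r^2 times it, then the intrinsics apply), "R" (3x3) and "t" (3): a world point X has camera coordinates R X + t; the wrist camera has in their place "hand_eye" (4x4, takes a point from camera to tool coordinates, whose origin is the TCP and whose axes are the flange's). Camera axes: x right, y down, z forward; pixel columns grow to the right and rows downward; lengths in m; the calibration is good to about 2 mm. A picture is of the moment at which its call begins: read the wrist's pose just before it. camera_info takes no time and is no camera call.
- bot.sign_off(): hands the job in; it is judged then, once.
The state is a dict: "clock": time; "joints": joint angles; "dq": joint speeds; "tau": joint torques, N m; "eef_pos": TCP position; "tcp_rot": TCP orientation; "force": force on the tool from outside, world axes, zero at the start; "torque": the same for the moment, N m; "opening": opening from 0.0 (shut) to 1.0 (fully open); "grasp_force": force on a finger pad.
Only numpy, scipy, OpenCV 4.12 (cv2) and the standard library are available. Lean on these libraries where they do the work, as an engineer would, in place of code of your own. Each camera call takes 0.05 s, during which the arm holds its last target. There are 200 camera calls.

TASK

Close up the lamp compartment of the bench photometer: slide the loose blue cover along its recess until it butts flush against the fixed dark cover beside it, with no gap left, then turn the yellow quarter-turn fastener clockwise until the slot along its top lines up with the white mark, so that its steel tongue lies over the blue cover's edge. Last, press the blue cover firmly down against the frame, squeezing its springy gasket until the cover is level with the deck, and finish while still holding it pressed there: do not let go. Leave the glassware and the other things on the bench and on the instrument where they are.

Things in the scene. Friction and masses are not known exactly. Their poses are not given: they have to be found in the camera images.
- instrument: Bench photometer, fixed: cream box 300 (x) x 440 (y) x 100 high, origin at centre of underside, may be yawed. Its top (deck, z 100) has a recess x -105..45, y -165..20, 10 deep to metal ledges (the frame), in which the blue cover slides along y. The fixed dark cover, top level with the deck, fills y 20..220; its edge at y = 20 is the face to butt against.
- gasket (a joint): Squeeze of the two black rubber gasket strips along the recess's long sides, m, 0 at rest: they carry the blue cover 5 mm proud of the deck. Springs push up with 4.5 N at 0, 8.5 N at 0.005, where the cover lands on the metal ledges, its top level with the deck. A push of 12 to 20 N on the cover seats it.
- seam (a point): Middle of the fixed dark cover's top edge facing the blue cover: at (-30, 20, 100) mm in the instrument's frame; axes as the instrument's.
- panel_grip (a point): Centre of the white handle rib on the loose blue cover (plate 142 x, 110 y, 10 thick; 0.17 to 0.35 kg). The rib stands mid-plate: 60 long in x, 14 thick in y, 32 high (16 above and below this point); pinch it from above across its thickness. y points to the fixed dark cover (the way to slide), z up. In the instrument's frame: y -35 mm when butted, z 121 mm at rest, 116 pressed home.
- panel_edge (a point): Middle of the blue cover's top edge facing the fixed dark cover: 55 mm along +y from the handle's centre, 16 below it. When butted it meets seam (y equal, x within 4 mm), 5 mm above it until pressed, level with it when pressed home.
- fastener_wing (a point): Centre of the yellow wing of the quarter-turn fastener, on its vertical axis at (-30, 52) mm in the instrument's frame, 29 above the deck. Wing 44 long, 12 thick, from 12 to 46 above the deck: pinch from above across its thickness. Below it a steel tongue (7.5 to 12 above deck, 14 wide) reaches 48 from the axis. x: along wing, slot and tongue, to the tongue's tip; z up.
- fastener (a joint): Turn of the fastener, rad, growing clockwise from above. 0: tongue along the instrument's +x; 1.571: slot in line with the white mark (26 mm line on the fixed cover, on the side away from the blue cover), tongue along -y over the blue cover's edge. No click or stop at the mark (stops at -0.1 and 2.1); it stays where left; friction 0.06 N m.
- jar: White lidded jar, 48 diameter, 55 high, on the right-hand end of the instrument's far deck; origin at the centre of its underside. Leave alone.
- cuvettes: Flat clear box with white lid, 36 x 91 x 26 high, on the instrument's far deck; origin at the centre of its underside. Leave alone.
- beaker: Glass beaker, 76 diameter, 100 high, on the bench to the left; origin at the centre of its underside. Leave alone.
- flask_a: Stoppered conical flask, 72 diameter, 135 high, on the bench to the right; origin at the centre of its underside. Leave alone.
- flask_b: A second flask like the first. Leave alone.
- funnel: Red plastic funnel standing mouth down, 84 diameter, 85 high, on the bench to the left; origin at the centre of its underside. Leave alone.
- cap: White screw cap, 40 diameter, 22 high, on the bench to the right; origin at the centre of its underside. Leave alone.
Not all that is in view belongs to the job. What is shaped like the part that bears panel_grip but green is not meant.

How it is judged:
By the outcome, as a careful person would: the job done as asked, in the order asked, and still so for the second after the job is handed in, while the arm keeps its last pose, push and grip.
It also fails if it takes over 56 s, if anything falls off the work surface, if the arm or the gripper's body presses on something with over 40 N, if the wrist force passes 120 N, or if a joint passes its speed limit or range.

## Working session

There is one attempt and no reset: what is moved stays moved. The work goes in short steps, Python scripts to look and compute and a shell command to move; the robot and the scene stay as the last step left them, time stands still between calls to the robot, and variables do not carry over. Pictures are saved under pics/ and viewed, at most 10 in all, crops included, and the job is handed in when it is done.

```bash
mkdir -p pics; cat > h.py <<'E'
import numpy as np, cv2
from scipy.spatial.transform import Rotation as Rn
from bench import bot
def K(c):
    f=192/np.tan(np.radians(c["fovy"])/2); return f
def snap(n,fn):
    o=bot.get_obs(); im=bot.get_image(n); cv2.imwrite(fn,im[:,:,::-1]); return o,im
def pose(n,o=None):
    c=bot.camera_info(n)
    if "R" in c: return c,np.array(c["R"]),np.array(c["t"])
    H=np.array(c["hand_eye"]); o=o or bot.get_obs()
    T=np.eye(4);T[:3,:3]=Rn.from_rotvec(o["tcp_rot"]).as_matrix();T[:3,3]=o["eef_pos"]
    M=np.linalg.inv(T@H); return c,M[:3,:3],M[:3,3]
def ray(n,uv,o=None):
    c,R,t=pose(n,o);f=K(c);d=np.array([(uv[0]-c["cx"])/f,(uv[1]-c["cy"])/f]);s=d.copy()
    for _ in range(20): s=d/(1+c["k1"]*(s@s))
    return -R.T@t, R.T@np.array([s[0],s[1],1])
def onz(n,uv,z,o=None):
    p,d=ray(n,uv,o); return p+d*(z-p[2])/d[2]
def proj(n,X,o=None):
    c,R,t=pose(n,o);q=R@np.array(X)+t;s=q[:2]/q[2];s=s*(1+c["k1"]*(s@s));return s*K(c)+[c["cx"],c["cy"]]
E
python3 - <<'E'
from h import *
a=snap("scene","pics/s.png")[1]; b=snap("top","pics/t.png")[1]
o=bot.get_obs();print(o["eef_pos"],o["tcp_rot"],o["force"],o["clock"])
cv2.imwrite("pics/t2.png",cv2.resize(b[:,:,::-1],(800,600),interpolation=cv2.INTER_CUBIC))
for n in("scene","top"):
  c,R,t=pose(n);print(n,-R.T@t,R[2])
E
```

```text
[ 0.19985466 -0.64438048  0.23069397] [-3.10508091e+00 -4.70487021e-01  3.78475141e-04] [0.30071611 0.45035362 0.00612908] 0.1
scene [1.36557535 0.12624237 0.92106222] [-0.70883739 -0.11483675 -0.69596126]
top [0.37227095 0.00973199 1.18257898] [ 0.14381174 -0.01381066 -0.98950869]
```

View pics/s.png

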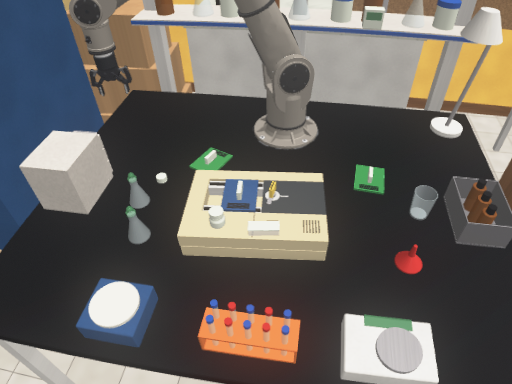

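View pics/t2.png

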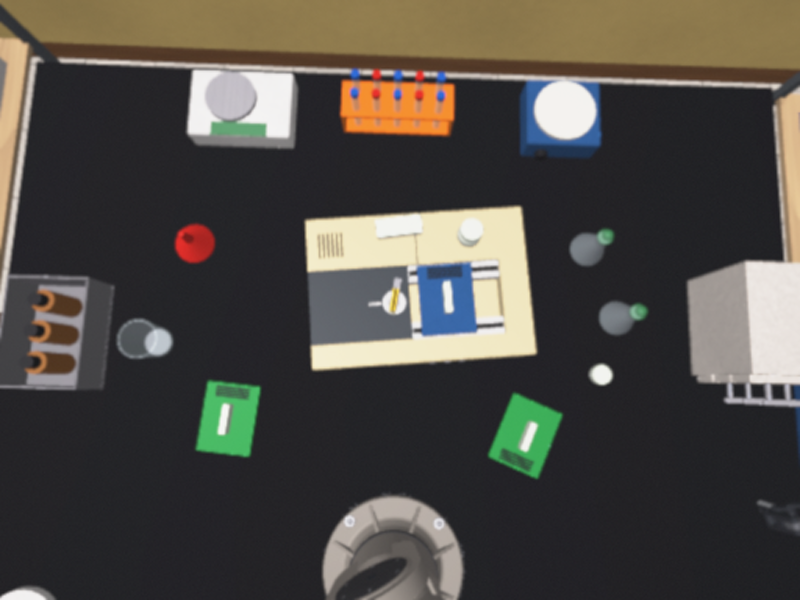

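The overhead picture (800×600) shows three cover-shaped plates: blue at (447,298) in the recess, and green at (228,418) and (526,436) on the bench. The blue one is meant, since it is the right colour and lies in the recess. The yellow fastener is at about (395,298) and the dark cover's edge at x≈410. I'll confirm this in an enlarged crop.

```bash
python3 - <<'E'
from h import *
from scipy.optimize import least_squares
b=cv2.imread("pics/t.png")
cv2.imwrite("pics/c.png",cv2.resize(b[125:245,190:350],(800,600),interpolation=cv2.INTER_CUBIC))
s=512/800
C=[(305,220,.15,.22),(521,207,.15,-.22),(536,353,-.15,-.22),(312,369,-.15,.22)]
P=[onz("top",(u*s,v*s),.1) for u,v,_,_ in C]
def res(p):
    c,q=np.cos(p[2]),np.sin(p[2]);return np.concatenate([[p[0]+c*x-q*y-P[i][0],p[1]+q*x+c*y-P[i][1]] for i,(_,_,x,y) in enumerate(C)])
r=least_squares(res,[.5,0,0]);print(r.x,r.fun.round(4))
E
```

```text
[ 0.55994324 -0.03770487  0.09727696] [-0.0003 -0.0011  0.0003  0.0011 -0.0005  0.0007  0.0005 -0.0007]
```

View pics/c.png

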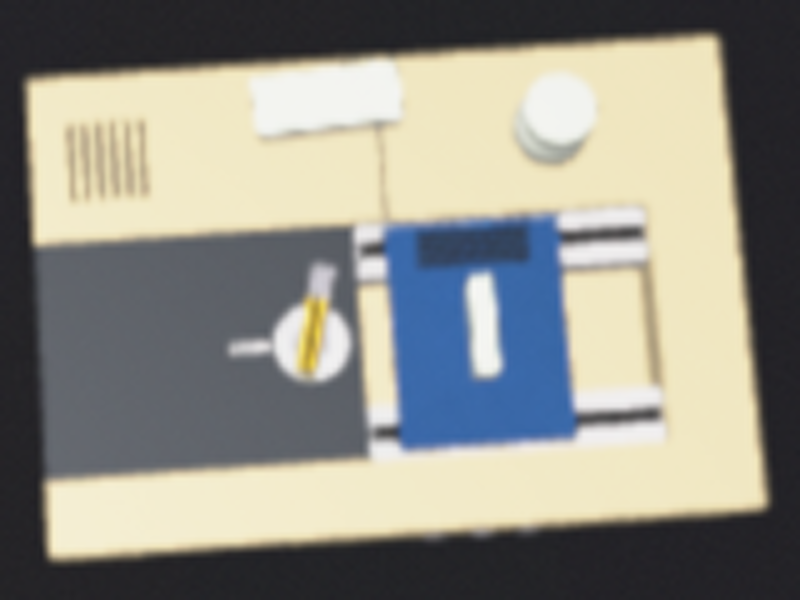

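The crop confirms it: blue cover with its white rib at crop (484,325), dark cover edge at x≈362, and a gap of about 20 mm. The fastener axis is at about (312,343), its tongue points up and slightly right, and the white mark is on the left. Next I'll compute the targets.

```bash
cat >> h.py <<'E'
I=np.array([0.5599,-0.0377,0.0973])
def toI(p,I=I): c,s=np.cos(I[2]),np.sin(I[2]);d=np.array(p[:2])-I[:2];return np.array([c*d[0]+s*d[1],-s*d[0]+c*d[1]])
def toW(x,y,z,I=I): c,s=np.cos(I[2]),np.sin(I[2]);return np.array([I[0]+c*x-s*y,I[1]+s*x+c*y,z])
def go(tgt,yaw,o=None):
    "shift in current tool axes mm, and turn about tool z deg to bring tool x to world yaw"
    o=o or bot.get_obs();R=Rn.from_rotvec(o["tcp_rot"]).as_matrix()
    y0=np.arctan2(R[1,0],R[0,0]);print("d",(R.T@(np.array(tgt)-o["eef_pos"])*1e3).round(1),"rz",np.degrees(y0-yaw).round(2),"tilt",R[:,2].round(3),"pos",np.round(o["eef_pos"],4),"F",np.round(o["force"],1),"t",o["clock"],"op",round(o["opening"],3),"g",o["grasp_force"])
E
python3 - <<'E'
from h import *
f=lambda u,v,z:toI(onz("top",(190+u/5-.4,125+v/5-.4),z))*1e3
print("handle",f(480,275,.137),f(488,377,.137))
print("cover edge",f(388,230,.105),f(402,445,.105)); print("seam",f(357,230,.1),f(370,455,.1))
print("wing",f(320,297,.146),f(307,378,.146),"tip",f(322,268,.11))
print("jar",f(557,100,.155))
go(toW(-.03,-.055,.29),I[2])
E
```

```text
handle [  0.4386146  -51.30490856] [-61.93254339 -51.07004697]
cover edge [38.3805196   0.37985019] [-96.68945533   1.68287948]
seam [40.68721777 19.54461551] [-101.11517951   21.5754209 ]
wing [-8.1096763 46.5024577] [-56.30996463  57.52920146] tip [16.06526338 43.36637047]
jar [ 101.32246936 -104.49933998]
d [ 483.1 -425.   -58.9] rz 11.66 tilt [-0.     0.001 -1.   ] pos [ 0.1999 -0.6444  0.2307] F [0.3 0.5 0. ] t 0.1 op 0.998 g 0.0
```

```bash
python3 -m pendant '[{"dx":20,"dy":-18,"dz":-20},{"dx":42,"dy":-37,"dz":-20},{"dx":42,"dy":-37,"dz":-19},{"dx":42,"dy":-37},{"dx":42,"dy":-37},{"dx":42,"dy":-37},{"dx":42,"dy":-37},{"dx":42,"dy":-37},{"dx":42,"dy":-37},{"dx":42,"dy":-37}]' | tail -5
python3 -m pendant '[{"dx":42,"dy":-37},{"dx":33,"dy":-30},{"dx":10,"dy":-7},{"rz":5.8,"fingers":40},{"rz":5.8},{}]' | tail -3
python3 - <<'E'
from h import *
go(toW(-.03,-.055,.29),I[2])
o,im=snap("wrist","pics/w1.png")
cv2.imwrite("pics/w1b.png",cv2.resize(im[:,:,::-1],(800,600)))
for p in [(-.03,.02,.1),(.045,.02,.1),(-.105,.02,.1),(-.03,-.053,.137),(-.03,.052,.146)]: print(p,(proj("wrist",toW(*p),o)*800/512).round(0))
E
```

```text
d [ 483.1 -425.   -58.9] rz 11.66 tilt [-0.     0.001 -1.   ] pos [ 0.1999 -0.6444  0.2307] F [0.3 0.5 0. ] t 0.1 op 0.998 g 0.0
(-0.03, 0.02, 0.1) [-107. -202.]
(0.045, 0.02, 0.1) [818. 763.]
(-0.105, 0.02, 0.1) [-407. -359.]
(-0.03, -0.053, 0.137) [395. 282.]
(-0.03, 0.052, 0.146) [2822. 2449.]$[0]: bad value
$[0]: bad value
```

View pics/w1b.png

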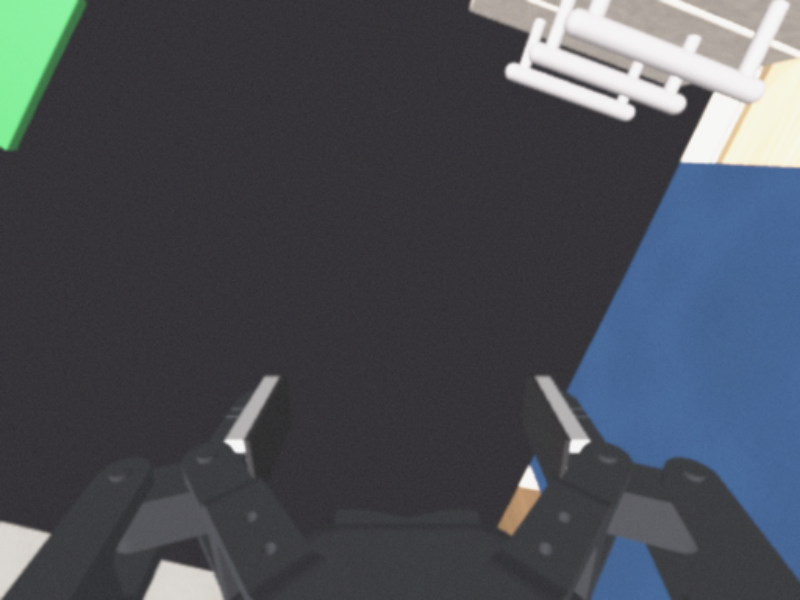

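The rows were refused and the arm did not move. The wrist picture shows only the bench, with no useful pixels. I'll retry with all the keys in each row.

```bash
python3 -m pendant '[{"rx":0,"ry":0,"rz":0,"dx":20,"dy":-18,"dz":-20,"fingers":85}]' | tail -5
python3 -m pendant --help | tail -20
```

```text
eef_pos: [0.2122, -0.6214, 0.2495]
tcp_rot: [-3.104, -0.466, 0.003]
force: [0.3, 0.7, 0.4]
opening: 0.996
grasp_force: 0.0invalid input: not JSON, or not a number
```

```bash
python3 -m pendant '[{"rx":0,"ry":0,"rz":0,"dx":42,"dy":-37,"dz":-20,"fingers":40},{"rx":0,"ry":0,"rz":0,"dx":42,"dy":-37,"dz":-19,"fingers":40},{"rx":0,"ry":0,"rz":0,"dx":42,"dy":-37,"dz":0,"fingers":40},{"rx":0,"ry":0,"rz":0,"dx":42,"dy":-37,"dz":0,"fingers":40},{"rx":0,"ry":0,"rz":0,"dx":42,"dy":-37,"dz":0,"fingers":40},{"rx":0,"ry":0,"rz":0,"dx":42,"dy":-37,"dz":0,"fingers":40},{"rx":0,"ry":0,"rz":0,"dx":42,"dy":-37,"dz":0,"fingers":40},{"rx":0,"ry":0,"rz":0,"dx":42,"dy":-37,"dz":0,"fingers":40},{"rx":0,"ry":0,"rz":0,"dx":42,"dy":-37,"dz":0,"fingers":40},{"rx":0,"ry":0,"rz":0,"dx":42,"dy":-37,"dz":0,"fingers":40}]' | tail -5
python3 -m pendant '[{"rx":0,"ry":0,"rz":0,"dx":33,"dy":-30,"dz":0,"fingers":40},{"rx":0,"ry":0,"rz":0,"dx":10,"dy":-7,"dz":0,"fingers":40},{"rx":0,"ry":0,"rz":5.8,"dx":0,"dy":0,"dz":0,"fingers":40},{"rx":0,"ry":0,"rz":5.8,"dx":0,"dy":0,"dz":0,"fingers":40},{"rx":0,"ry":0,"rz":0,"dx":0,"dy":0,"dz":0,"fingers":40}]' | tail -6
python3 - <<'E'
from h import *
go(toW(-.03,-.055,.29),I[2])
o,im=snap("wrist","pics/w2.png")
cv2.imwrite("pics/w2b.png",cv2.resize(im[:,:,::-1],(800,600)))
for p in [(-.03,.02,.1),(.045,.02,.1),(-.105,.02,.1),(-.03,-.053,.137),(-.03,.052,.146)]: print(p,(proj("wrist",toW(*p),o)*800/512).round(0))
E
```

```text
eef_pos: [0.5059, -0.1421, 0.2904]
tcp_rot: [3.106, 0.47, 0.0]
force: [-0.1, -0.5, 0.1]
opening: 0.467
grasp_force: 0.0
clock: 2.15
eef_pos: [0.5351, -0.0963, 0.2902]
tcp_rot: [3.138, 0.154, -0.001]
force: [0.1, -0.3, -0.4]
opening: 0.468
grasp_force: 0.0
d [ 0.4 -1.   0.2] rz 0.04 tilt [-0. -0. -1.] pos [ 0.5351 -0.0963  0.2902] F [ 0.1 -0.3 -0.4] t 2.15 op 0.468 g 0.0
(-0.03, 0.02, 0.1) [314. 257.]
(0.045, 0.02, 0.1) [307. 162.]
(-0.105, 0.02, 0.1) [320. 340.]
(-0.03, -0.053, 0.137) [402. 270.]
(-0.03, 0.052, 0.146) [257. 273.]
```

View pics/w2b.png

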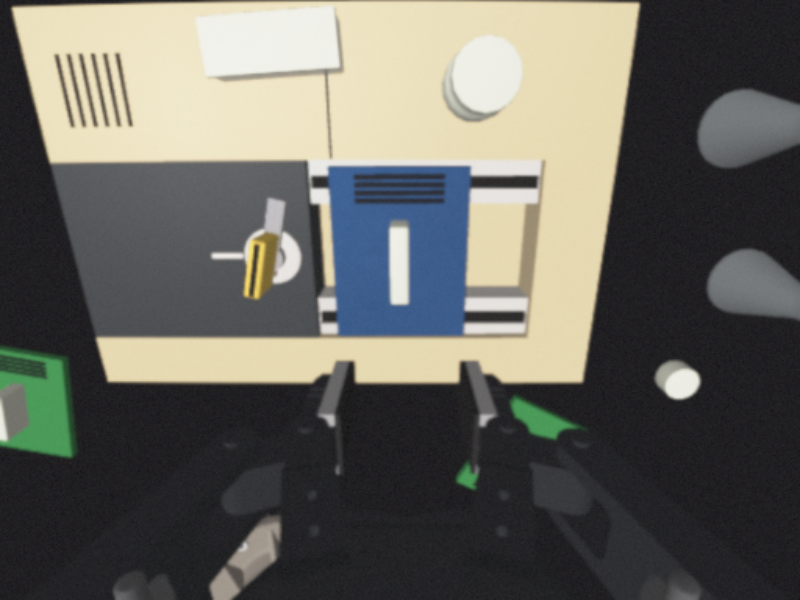

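The wrist view matches the prediction: seam from (309,160) to (320,335), rib top centred at about (400,265), wing top centred at about (256,268), running from (252,298) to (262,237).

```bash
python3 - <<'E'
from h import *
o=bot.get_obs();f=lambda u,v,z:(toI(onz("wrist",(u*.64,v*.64),z,o))*1e3).round(1)
print("rib ends L",f(389,226,.137),f(391,304,.137),"R",f(409,226,.137),f(409,304,.137))
print("cover edge",f(329,167,.105),f(338,334,.105),"seam",f(309,162,.1),f(320,335,.1),f(320,335,.1))
print("wing",f(261,236,.146),f(251,299,.146),"left",f(246,296,.146),"right",f(259,299,.146))
go(toW(-.03,-.053,.112),I[2])
E
```

```text
rib ends L [  2.4 -43.5] [-57.1 -44.4] R [  2.5 -57.8] [-57.1 -58.1]
cover edge [41.8  2.9] [-96.9   3.1] seam [45.3 19. ] [-100.2   20. ] [-100.2   20. ]
wing [-3.1 45.9] [-50.1  58.6] left [-47.7  62. ] right [-50.1  52.6]
d [  0.4  -2.9 178.2] rz 0.14 tilt [-0. -0. -1.] pos [ 0.5351 -0.0962  0.2902] F [0.7 0.6 0.2] t 2.2 op 0.471 g 0.0
```

```bash
python3 -m pendant '[{"rx":0,"ry":0,"rz":0,"dx":3,"dy":-5,"dz":40,"fingers":40},{"rx":0,"ry":0,"rz":0,"dx":0,"dy":0,"dz":50,"fingers":40},{"rx":0,"ry":0,"rz":0,"dx":0,"dy":0,"dz":46,"fingers":40},{"rx":0,"ry":0,"rz":0,"dx":0,"dy":0,"dz":26,"fingers":40},{"rx":0,"ry":0,"rz":0,"dx":0,"dy":0,"dz":12,"fingers":40},{"rx":0,"ry":0,"rz":0,"dx":0,"dy":0,"dz":2,"fingers":40},{"rx":0,"ry":0,"rz":0,"dx":0,"dy":0,"dz":0,"fingers":5},{"rx":0,"ry":0,"rz":0,"dx":0,"dy":0,"dz":0,"fingers":5},{"rx":0,"ry":0,"rz":0,"dx":0,"dy":0,"dz":0,"fingers":5},{"rx":0,"ry":0,"rz":0,"dx":0,"dy":0,"dz":0,"fingers":5}]'
python3 -c "
from h import *
go(toW(-.0275,-.035,.114),I[2])"
```

```text
clock: 3.45
eef_pos: [0.5385, -0.0905, 0.1149]
tcp_rot: [3.138, 0.154, 0.002]
force: [2.6, -0.9, 2.9]
opening: 0.148
grasp_force: 62.1
d [ -1.1 -15.5   0.9] rz 0.06 tilt [ 0.002 -0.    -1.   ] pos [ 0.5385 -0.0905  0.1149] F [ 2.6 -0.9  2.9] t 3.45 op 0.148 g 62.087684869766235
```

```bash
python3 -m pendant '[{"rx":0,"ry":0,"rz":0,"dx":0,"dy":-4,"dz":0,"fingers":5},{"rx":0,"ry":0,"rz":0,"dx":0,"dy":-5,"dz":0,"fingers":5},{"rx":0,"ry":0,"rz":0,"dx":0,"dy":-3,"dz":0,"fingers":5},{"rx":0,"ry":0,"rz":0,"dx":0,"dy":0,"dz":0,"fingers":5}]'
python3 -m pendant '[{"rx":0,"ry":0,"rz":0,"dx":0,"dy":-1,"dz":0,"fingers":5},{"rx":0,"ry":0,"rz":0,"dx":0,"dy":-1,"dz":0,"fingers":5},{"rx":0,"ry":0,"rz":0,"dx":0,"dy":0,"dz":0,"fingers":5}]'
python3 -c "
from h import *
go(toW(-.0275,-.035,.114),I[2])"
```

```text
clock: 3.95
eef_pos: [0.5366, -0.0778, 0.1143]
tcp_rot: [-3.137, -0.155, 0.0]
force: [-0.9, 1.7, 2.0]
opening: 0.144
grasp_force: 62.2
clock: 4.32
eef_pos: [0.5365, -0.0765, 0.1143]
tcp_rot: [3.138, 0.154, 0.0]
force: [-0.0, -1.9, 2.6]
opening: 0.147
grasp_force: 62.2
d [-0.4 -1.4  0.3] rz 0.05 tilt [ 0. -0. -1.] pos [ 0.5365 -0.0765  0.1143] F [-0.  -1.9  2.6] t 4.325 op 0.147 g 62.217464447021484
```

```bash
python3 -m pendant '[{"rx":0,"ry":0,"rz":0,"dx":0,"dy":-1,"dz":0,"fingers":5},{"rx":0,"ry":0,"rz":0,"dx":0,"dy":0,"dz":0,"fingers":5}]'
python3 -m pendant '[{"rx":0,"ry":0,"rz":0,"dx":0,"dy":-1,"dz":0,"fingers":5},{"rx":0,"ry":0,"rz":0,"dx":0,"dy":0,"dz":0,"fingers":5}]'
python3 -c "
from h import *
go(toW(-.0275,-.035,.114),I[2])"
```

```text
clock: 4.58
eef_pos: [0.5364, -0.0754, 0.1143]
tcp_rot: [-3.138, -0.154, -0.0]
force: [-0.4, -1.9, 3.1]
opening: 0.15
grasp_force: 62.2
clock: 4.82
eef_pos: [0.5363, -0.0743, 0.1143]
tcp_rot: [-3.138, -0.154, -0.0]
force: [0.4, -2.2, 2.4]
opening: 0.149
grasp_force: 62.2
d [-0.5  0.8  0.3] rz 0.06 tilt [ 0.  0. -1.] pos [ 0.5363 -0.0743  0.1143] F [ 0.4 -2.2  2.4] t 4.825 op 0.149 g 62.20475792884827
```

```bash
for i in 1; do python3 -m pendant '[{"rx":0,"ry":0,"rz":0,"dx":0,"dy":-1,"dz":0,"fingers":5},{"rx":0,"ry":0,"rz":0,"dx":0,"dy":0,"dz":0,"fingers":5}]'; done
python3 -m pendant '[{"rx":0,"ry":0,"rz":0,"dx":0,"dy":-1,"dz":0,"fingers":5},{"rx":0,"ry":0,"rz":0,"dx":0,"dy":0,"dz":0,"fingers":5}]'
```

```text
clock: 5.08
eef_pos: [0.5362, -0.0733, 0.1143]
tcp_rot: [-3.138, -0.155, -0.0]
force: [-1.3, -2.1, 3.0]
opening: 0.147
grasp_force: 62.2
clock: 5.32
eef_pos: [0.5361, -0.0726, 0.1144]
tcp_rot: [3.138, 0.154, 0.0]
force: [1.1, -4.0, 2.5]
opening: 0.151
grasp_force: 62.3
```

```bash
python3 -m pendant '[{"rx":0,"ry":0,"rz":0,"dx":0,"dy":-1,"dz":0,"fingers":5},{"rx":0,"ry":0,"rz":0,"dx":0,"dy":0,"dz":0,"fingers":5}]'
python3 -m pendant '[{"rx":0,"ry":0,"rz":0,"dx":0,"dy":-1,"dz":0,"fingers":5},{"rx":0,"ry":0,"rz":0,"dx":0,"dy":0,"dz":0,"fingers":5}]'
python3 - <<'E'
from h import *
go(toW(-.0275,-.035,.114),I[2])
o,im=snap("wrist","pics/w3.png")
t=cv2.resize(im[:,:,::-1],(800,600));cv2.imwrite("pics/w3b.png",t)
E
```

```text
clock: 5.58
eef_pos: [0.5361, -0.0726, 0.1144]
tcp_rot: [3.137, 0.153, 0.0]
force: [0.7, -9.0, 2.5]
opening: 0.147
grasp_force: 62.2
clock: 5.82
eef_pos: [0.5361, -0.0725, 0.1145]
tcp_rot: [3.136, 0.152, 0.001]
force: [2.2, -13.9, 2.9]
opening: 0.151
grasp_force: 62.1
d [-0.5  2.7  0.5] rz -0.03 tilt [ 0.001 -0.002 -1.   ] pos [ 0.5361 -0.0725  0.1145] F [  2.2 -13.9   2.9] t 5.825 op 0.151 g 62.1405565738678
```

View pics/w3b.png

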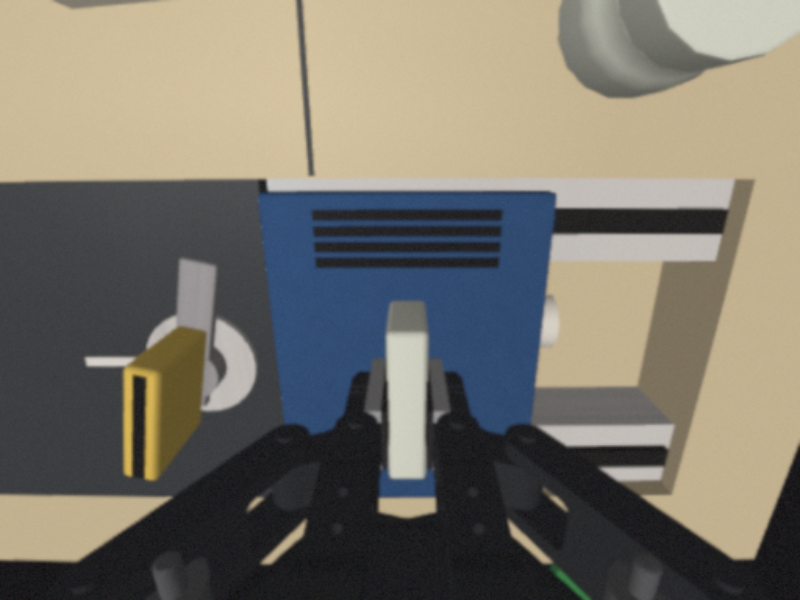

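The wrist picture shows the blue edge, from (260,190) to (283,430), meeting the dark cover along its whole length. The arm has stopped hard at 14 N, so the cover is butted. Next I'll measure the wing angle, ease off and release.

```bash
python3 - <<'E'
from h import *
o=bot.get_obs();f=lambda u,v,z:(toI(onz("wrist",(u*.64,v*.64),z,o))*1e3)
for q in [((125,366),(125,473)),((157,371),(157,478)),((139,376),(140,475))]:
  a=f(*q[0],.146);b=f(*q[1],.146);d=a-b;print(a.round(1),b.round(1),((a+b)/2).round(1),np.degrees(np.arctan2(-d[1],d[0])))
print("seam",f(300,490,.1),f(265,182,.1))
E
python3 -m pendant '[{"rx":0,"ry":0,"rz":0,"dx":0,"dy":1.5,"dz":0,"fingers":5},{"rx":0,"ry":0,"rz":0,"dx":0,"dy":0,"dz":0,"fingers":40},{"rx":0,"ry":0,"rz":0,"dx":0,"dy":0,"dz":0,"fingers":40},{"rx":0,"ry":0,"rz":0,"dx":0,"dy":0,"dz":0,"fingers":40},{"rx":0,"ry":0,"rz":0,"dx":0,"dy":0,"dz":-25,"fingers":40},{"rx":0,"ry":0,"rz":0,"dx":0,"dy":0,"dz":-45,"fingers":40},{"rx":0,"ry":0,"rz":0,"dx":0,"dy":0,"dz":0,"fingers":40}]'
python3 -c "
from h import *
go(toW(-.029,.053,.122),I[2]-np.radians(14))"
```

```text
[-4.8 52.9] [-45.6  62.4] [-25.2  57.7] 13.153907915736118
[-6.5 43.4] [-47.6  51.9] [-27.   47.6] 11.69309817922926
[-8.2 49.3] [-46.4  57.5] [-27.3  53.4] 12.034160066651385
seam [-97.57196674  18.73375975] [45.90414317 19.26692356]
clock: 6.75
eef_pos: [0.5378, -0.0718, 0.1873]
tcp_rot: [3.137, 0.154, 0.008]
force: [0.9, -0.1, -0.2]
opening: 0.467
grasp_force: 0.0
d [ -3.9 -84.9  65.2] rz 14.06 tilt [ 0.005 -0.    -1.   ] pos [ 0.5378 -0.0718  0.1873] F [ 0.9 -0.1 -0.2] t 6.75 op 0.467 g 0.0
```

```bash
python3 -m pendant '[{"rx":0,"ry":0,"rz":0,"dx":-1,"dy":-40,"dz":-2,"fingers":40},{"rx":0,"ry":0,"rz":0,"dx":-2,"dy":-46,"dz":0,"fingers":40},{"rx":0,"ry":0,"rz":6,"dx":0,"dy":0,"dz":0,"fingers":40},{"rx":0,"ry":0,"rz":6.3,"dx":0,"dy":0,"dz":20,"fingers":40},{"rx":0,"ry":0,"rz":0,"dx":0,"dy":0,"dz":30,"fingers":40},{"rx":0,"ry":0,"rz":0,"dx":0,"dy":0,"dz":17,"fingers":40},{"rx":0,"ry":0,"rz":0,"dx":0,"dy":0,"dz":0,"fingers":40}]'
python3 - <<'E'
from h import *
go(toW(-.029,.053,.122),I[2]-np.radians(12.3))
o,im=snap("wrist","pics/w4.png")
cv2.imwrite("pics/w4b.png",cv2.resize(im[:,:,::-1],(800,600)))
E
```

```text
clock: 7.62
eef_pos: [0.5238, 0.0134, 0.1182]
tcp_rot: [3.136, -0.182, -0.004]
force: [0.3, -0.3, 0.4]
opening: 0.47
grasp_force: 0.0
d [ 2.2  0.9 -3.9] rz 0.08 tilt [-0.003  0.    -1.   ] pos [0.5238 0.0134 0.1182] F [ 0.3 -0.3  0.4] t 7.625 op 0.47 g 0.0
```

View pics/w4b.png

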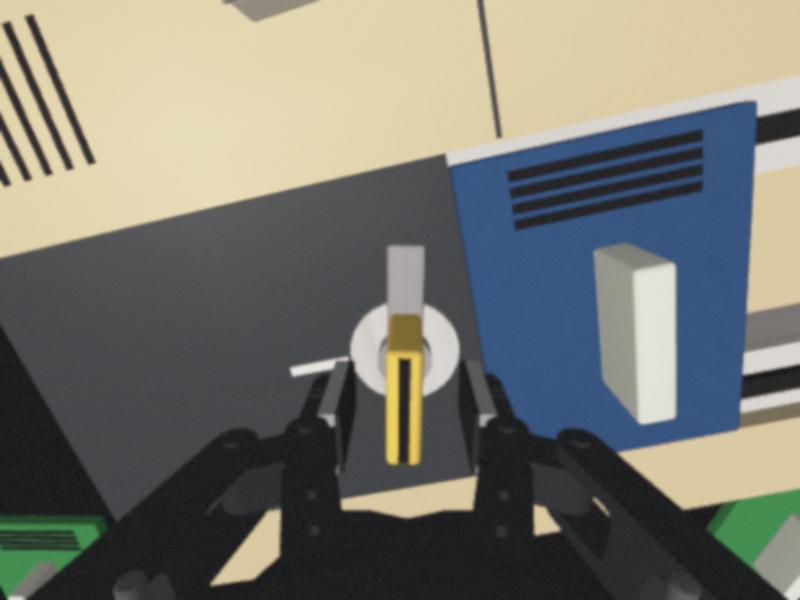

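The slot is vertical at (404,360–462), centred between the fingers. The blue cover is still butted and the tongue points up. I'll grip now.

```bash
python3 -m pendant '[{"rx":0,"ry":0,"rz":0,"dx":2,"dy":0,"dz":-2,"fingers":40},{"rx":0,"ry":0,"rz":0,"dx":0,"dy":0,"dz":0,"fingers":5},{"rx":0,"ry":0,"rz":0,"dx":0,"dy":0,"dz":0,"fingers":5},{"rx":0,"ry":0,"rz":0,"dx":0,"dy":0,"dz":0,"fingers":5},{"rx":0,"ry":0,"rz":0,"dx":0,"dy":0,"dz":0,"fingers":5}]'
python3 -c "
from h import *
go(toW(-.029,.053,.122),I[2]-np.radians(90))"
```

```text
clock: 8.3
eef_pos: [0.5272, 0.0138, 0.1223]
tcp_rot: [-3.136, 0.182, -0.002]
force: [-0.6, 3.9, 7.8]
opening: 0.125
grasp_force: 58.6
d [-1.1  1.7  0.3] rz 77.78 tilt [ 0.002  0.001 -1.   ] pos [0.5272 0.0138 0.1223] F [-0.6  3.9  7.8] t 8.3 op 0.125 g 58.56607496738434
```

```bash
python3 -m pendant '[{"rx":0,"ry":0,"rz":0,"dx":0,"dy":-0.8,"dz":-1,"fingers":5},{"rx":0,"ry":0,"rz":5,"dx":0,"dy":0,"dz":0,"fingers":5},{"rx":0,"ry":0,"rz":9,"dx":0,"dy":0,"dz":0,"fingers":5},{"rx":0,"ry":0,"rz":9,"dx":0,"dy":0,"dz":0,"fingers":5},{"rx":0,"ry":0,"rz":9,"dx":0,"dy":0,"dz":0,"fingers":5},{"rx":0,"ry":0,"rz":6,"dx":0,"dy":0,"dz":0,"fingers":5},{"rx":0,"ry":0,"rz":0,"dx":0,"dy":0,"dz":0,"fingers":5}]'
python3 -c "
from h import *
go(toW(-.029,.053,.122),I[2]-np.radians(90))
o=bot.get_obs();print(o['torque'],o['joints'])"
```

```text
clock: 9.18
eef_pos: [0.5272, 0.0143, 0.1224]
tcp_rot: [-2.904, 1.195, -0.001]
force: [4.7, 1.6, -7.8]
opening: 0.127
grasp_force: 59.7
d [0.5 2.4 0.4] rz 39.68 tilt [ 0.001  0.    -1.   ] pos [0.5272 0.0143 0.1224] F [ 4.7  1.6 -7.8] t 9.175 op 0.127 g 59.74731802940369
[ 0.447106   -1.12437784 -0.03435679] [ 0.01801228  0.32639841 -0.19812025  2.02633659  0.08810993  0.7955868
 -2.58333585]
```

Joint 7 is near its limit, so I'll regrasp the wing half a turn round.

```bash
python3 -m pendant '[{"rx":0,"ry":0,"rz":0,"dx":0,"dy":0,"dz":1,"fingers":5},{"rx":0,"ry":0,"rz":0,"dx":0,"dy":0,"dz":0,"fingers":40},{"rx":0,"ry":0,"rz":0,"dx":0,"dy":0,"dz":0,"fingers":40},{"rx":0,"ry":0,"rz":0,"dx":0,"dy":0,"dz":0,"fingers":40},{"rx":0,"ry":0,"rz":0,"dx":0,"dy":0,"dz":-20,"fingers":40},{"rx":0,"ry":0,"rz":0,"dx":0,"dy":0,"dz":-25,"fingers":40},{"rx":0,"ry":0,"rz":-10,"dx":0,"dy":0,"dz":0,"fingers":40},{"rx":0,"ry":0,"rz":-10,"dx":0,"dy":0,"dz":0,"fingers":40},{"rx":0,"ry":0,"rz":-10,"dx":0,"dy":0,"dz":0,"fingers":40},{"rx":0,"ry":0,"rz":-10,"dx":0,"dy":0,"dz":0,"fingers":40}]'
python3 -m pendant '[{"rx":0,"ry":0,"rz":-10,"dx":0,"dy":0,"dz":0,"fingers":40},{"rx":0,"ry":0,"rz":-10,"dx":0,"dy":0,"dz":0,"fingers":40},{"rx":0,"ry":0,"rz":-10,"dx":0,"dy":0,"dz":0,"fingers":40},{"rx":0,"ry":0,"rz":-10,"dx":0,"dy":0,"dz":0,"fingers":40},{"rx":0,"ry":0,"rz":-10,"dx":0,"dy":0,"dz":0,"fingers":40},{"rx":0,"ry":0,"rz":-10,"dx":0,"dy":0,"dz":0,"fingers":40},{"rx":0,"ry":0,"rz":-10,"dx":0,"dy":0,"dz":0,"fingers":40},{"rx":0,"ry":0,"rz":-10,"dx":0,"dy":0,"dz":0,"fingers":40},{"rx":0,"ry":0,"rz":-10,"dx":0,"dy":0,"dz":0,"fingers":40},{"rx":0,"ry":0,"rz":-10,"dx":0,"dy":0,"dz":0,"fingers":40}]'
python3 -m pendant '[{"rx":0,"ry":0,"rz":-10,"dx":0,"dy":0,"dz":0,"fingers":40},{"rx":0,"ry":0,"rz":-10,"dx":0,"dy":0,"dz":0,"fingers":40},{"rx":0,"ry":0,"rz":-10,"dx":0,"dy":0,"dz":0,"fingers":40},{"rx":0,"ry":0,"rz":-10,"dx":0,"dy":0,"dz":0,"fingers":40},{"rx":0,"ry":0,"rz":0,"dx":0,"dy":0,"dz":0,"fingers":40}]'
python3 -c "
from h import *
o=bot.get_obs();p=o['eef_pos'];go([.5272,.0143,.1224],I[2]-np.radians(50.3-180))
print(np.round(o['joints'],2))"
```

```text
clock: 10.42
eef_pos: [0.5266, 0.0138, 0.1663]
tcp_rot: [3.139, -0.119, -0.0]
force: [0.7, 0.1, 0.9]
opening: 0.47
grasp_force: 0.0
clock: 11.68
eef_pos: [0.5266, 0.0137, 0.1663]
tcp_rot: [-2.109, -2.328, 0.0]
force: [0.4, -0.5, 0.7]
opening: 0.466
grasp_force: 0.0
clock: 12.3
eef_pos: [0.5266, 0.0137, 0.1662]
tcp_rot: [-1.195, -2.905, -0.0]
force: [-0.1, -0.8, -0.5]
opening: 0.469
grasp_force: 0.0
d [ 0.   0.9 43.8] rz -0.01 tilt [-0.  0. -1.] pos [0.5266 0.0137 0.1662] F [-0.1 -0.8 -0.5] t 12.3 op 0.469 g 0.0
[ 0.49  0.35 -0.76  1.96  0.3   0.94  0.37]
```

```bash
python3 -m pendant '[{"rx":0,"ry":0,"rz":0,"dx":0,"dy":0.5,"dz":25,"fingers":40},{"rx":0,"ry":0,"rz":0,"dx":0,"dy":0,"dz":18,"fingers":40},{"rx":0,"ry":0,"rz":0,"dx":0,"dy":0,"dz":0,"fingers":5},{"rx":0,"ry":0,"rz":0,"dx":0,"dy":0,"dz":0,"fingers":5},{"rx":0,"ry":0,"rz":0,"dx":0,"dy":0,"dz":0,"fingers":5},{"rx":0,"ry":0,"rz":0,"dx":0,"dy":0,"dz":0,"fingers":5}]'
python3 -m pendant '[{"rx":0,"ry":0,"rz":6,"dx":0,"dy":0,"dz":0,"fingers":5},{"rx":0,"ry":0,"rz":9,"dx":0,"dy":0,"dz":0,"fingers":5},{"rx":0,"ry":0,"rz":9,"dx":0,"dy":0,"dz":0,"fingers":5},{"rx":0,"ry":0,"rz":9,"dx":0,"dy":0,"dz":0,"fingers":5},{"rx":0,"ry":0,"rz":6.7,"dx":0,"dy":0,"dz":0,"fingers":5},{"rx":0,"ry":0,"rz":0,"dx":0,"dy":0,"dz":0,"fingers":5},{"rx":0,"ry":0,"rz":0,"dx":0,"dy":0,"dz":0,"fingers":5}]'
python3 -c "
from h import *
o=bot.get_obs();go(toW(-.029,.053,.122),I[2]+np.radians(90))
print(np.round(o['joints'],2),o['torque'])"
```

```text
clock: 13.05
eef_pos: [0.5271, 0.0145, 0.1236]
tcp_rot: [1.194, 2.906, 0.001]
force: [1.2, 4.5, -7.0]
opening: 0.124
grasp_force: 59.0
clock: 13.92
eef_pos: [0.5277, 0.0148, 0.1236]
tcp_rot: [2.109, 2.328, 0.002]
force: [4.8, 4.6, -11.5]
opening: 0.128
grasp_force: 58.6
d [-2.4 -2.   1.6] rz 0.07 tilt [ 0.001  0.001 -1.   ] pos [0.5277 0.0148 0.1236] F [  4.8   4.6 -11.5] t 13.925 op 0.128 g 58.583993911743164
[ 0.34  0.37 -0.59  2.01  0.27  0.84 -0.3 ] [ 1.137807   -0.98402994 -0.04108742]
```

```bash
python3 -m pendant '[{"rx":0,"ry":0,"rz":0,"dx":0,"dy":0,"dz":0,"fingers":40},{"rx":0,"ry":0,"rz":0,"dx":0,"dy":0,"dz":0,"fingers":40},{"rx":0,"ry":0,"rz":0,"dx":0,"dy":0,"dz":0,"fingers":40},{"rx":0,"ry":0,"rz":0,"dx":0,"dy":0,"dz":-30,"fingers":40},{"rx":0,"ry":0,"rz":0,"dx":0,"dy":0,"dz":-40,"fingers":40},{"rx":0,"ry":0,"rz":0,"dx":-40,"dy":0,"dz":-30,"fingers":0},{"rx":0,"ry":0,"rz":0,"dx":-49,"dy":0,"dz":0,"fingers":0},{"rx":0,"ry":0,"rz":0,"dx":0,"dy":0,"dz":0,"fingers":0},{"rx":0,"ry":0,"rz":0,"dx":0,"dy":0,"dz":0,"fingers":0}]'
python3 - <<'E'
from h import *
go([.5361,-.0735,.15],I[2]+np.radians(90))
o,im=snap("wrist","pics/w5.png")
cv2.imwrite("pics/w5b.png",cv2.resize(im[:,:,::-1],(800,600)))
for p in [(-.03,.02,.1),(.045,.02,.1),(-.105,.02,.1),(-.03,-.035,.137),(-.03,.052,.146),(-.03,.004,.112)]: print(p,(proj("wrist",toW(*p),o)*800/512).round(0))
E
```

```text
clock: 15.05
eef_pos: [0.5357, -0.074, 0.2233]
tcp_rot: [-2.11, -2.327, -0.0]
force: [0.4, -0.4, 0.2]
opening: 0.0
grasp_force: 0.0
d [ 0.4  0.5 73.3] rz 0.04 tilt [-0.  0. -1.] pos [ 0.5357 -0.074   0.2233] F [ 0.4 -0.4  0.2] t 15.05 op 0.0 g 0.0
(-0.03, 0.02, 0.1) [404. 202.]
(0.045, 0.02, 0.1) [523. 203.]
(-0.105, 0.02, 0.1) [286. 202.]
(-0.03, -0.035, 0.137) [404. 304.]
(-0.03, 0.052, 0.146) [404. 148.]
(-0.03, 0.004, 0.112) [404. 231.]
```

View pics/w5b.png

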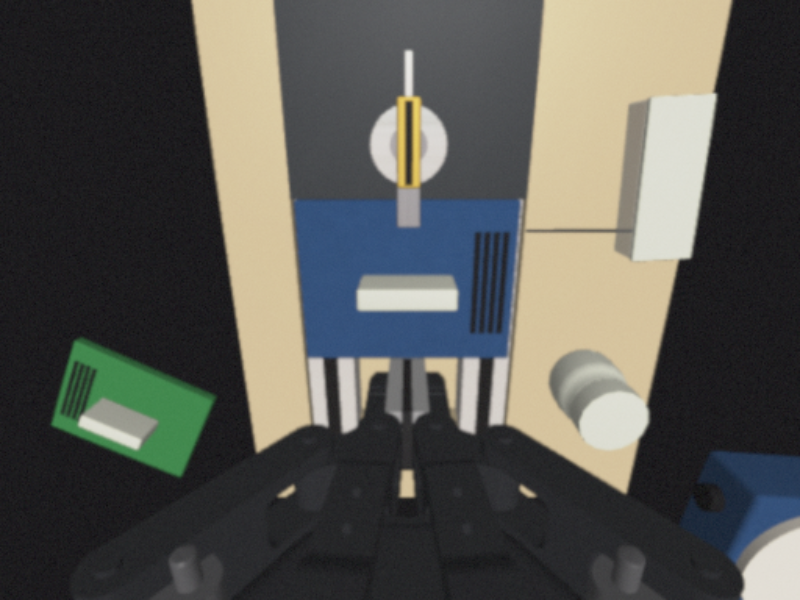

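The slot (409,100–185) is in line with the white mark (409,52–95), and the tongue lies over the blue edge at (409,205). The cover is butted along row 200 with no gap. Now I'll press on the rib top with the fingers shut.

```bash
python3 -m pendant '[{"rx":0,"ry":0,"rz":0,"dx":1.2,"dy":0,"dz":30,"fingers":0},{"rx":0,"ry":0,"rz":0,"dx":0,"dy":0,"dz":35,"fingers":0},{"rx":0,"ry":0,"rz":0,"dx":0,"dy":0,"dz":15,"fingers":0},{"rx":0,"ry":0,"rz":0,"dx":0,"dy":0,"dz":3,"fingers":0},{"rx":0,"ry":0,"rz":0,"dx":0,"dy":0,"dz":0,"fingers":0}]'
python3 -m pendant '[{"rx":0,"ry":0,"rz":0,"dx":0,"dy":0,"dz":2,"fingers":0},{"rx":0,"ry":0,"rz":0,"dx":0,"dy":0,"dz":2,"fingers":0},{"rx":0,"ry":0,"rz":0,"dx":0,"dy":0,"dz":0,"fingers":0}]'
```

```text
clock: 15.72
eef_pos: [0.5362, -0.0728, 0.1411]
tcp_rot: [2.109, 2.328, 0.001]
force: [0.4, 0.1, 0.9]
opening: 0.002
grasp_force: 0.0
clock: 16.1
eef_pos: [0.536, -0.0732, 0.1367]
tcp_rot: [2.109, 2.327, 0.001]
force: [1.0, 0.0, 2.4]
opening: -0.005
grasp_force: 1.1
```

```bash
python3 -m pendant '[{"rx":0,"ry":0,"rz":0,"dx":0,"dy":0,"dz":2,"fingers":0},{"rx":0,"ry":0,"rz":0,"dx":0,"dy":0,"dz":2,"fingers":0},{"rx":0,"ry":0,"rz":0,"dx":0,"dy":0,"dz":0,"fingers":0}]'
python3 -m pendant '[{"rx":0,"ry":0,"rz":0,"dx":0,"dy":0,"dz":1.5,"fingers":0},{"rx":0,"ry":0,"rz":0,"dx":0,"dy":0,"dz":0,"fingers":0}]'
```

```text
clock: 16.48
eef_pos: [0.536, -0.0732, 0.1324]
tcp_rot: [2.109, 2.328, 0.001]
force: [1.1, -1.0, 4.9]
opening: -0.002
grasp_force: 2.7
clock: 16.73
eef_pos: [0.5361, -0.0733, 0.132]
tcp_rot: [2.109, 2.327, 0.0]
force: [-7.1, -0.1, 24.3]
opening: 0.003
grasp_force: 12.4
```

```bash
python3 -m pendant '[{"rx":0,"ry":0,"rz":0,"dx":0,"dy":0,"dz":-0.4,"fingers":0},{"rx":0,"ry":0,"rz":0,"dx":0,"dy":0,"dz":0,"fingers":0},{"rx":0,"ry":0,"rz":0,"dx":0,"dy":0,"dz":0,"fingers":0}]'
python3 -m pendant '[{"rx":0,"ry":0,"rz":0,"dx":0,"dy":0,"dz":0,"fingers":0},{"rx":0,"ry":0,"rz":0,"dx":0,"dy":0,"dz":0,"fingers":0}]'
```

```text
clock: 17.1
eef_pos: [0.5361, -0.0732, 0.132]
tcp_rot: [2.109, 2.327, 0.0]
force: [-3.9, -1.5, 17.0]
opening: -0.007
grasp_force: 8.7
clock: 17.35
eef_pos: [0.5361, -0.0732, 0.132]
tcp_rot: [2.109, 2.327, 0.0]
force: [-3.3, -0.4, 17.7]
opening: -0.001
grasp_force: 8.7
```

```bash
python3 - <<'E'
from h import *
o,im=snap("wrist","pics/w6.png")
cv2.imwrite("pics/w6b.png",cv2.resize(im[:,:,::-1],(800,600)))
print(o["force"],o["eef_pos"])
E
```

```text
[-3.28491007 -0.42415496 17.67283943] [ 0.53606183 -0.07323686  0.13201916]
```

View pics/w6b.png

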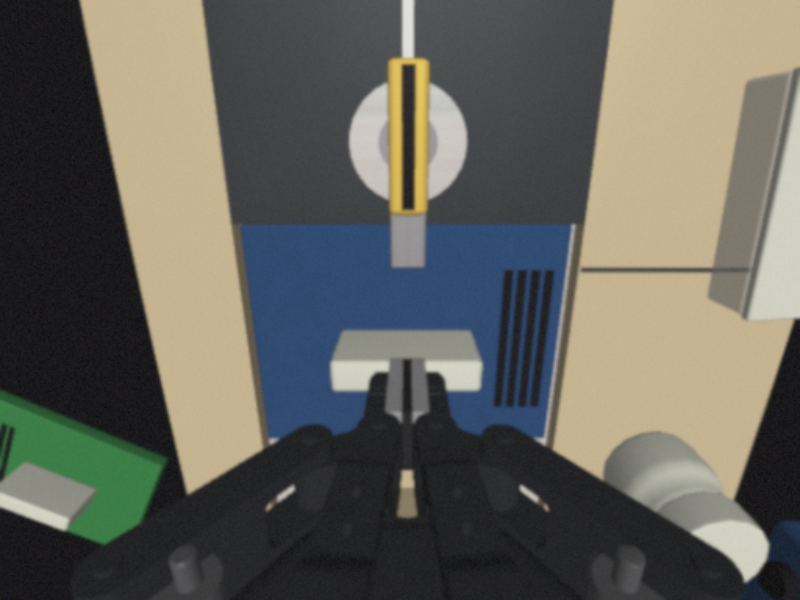

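The cover is level and butted along row 224. The slot at (408,60–210) lines up with the mark, the tongue is over the cover's edge, and the push is steady at about 17 N.

```bash
python3 -c "
from bench import bot
print(bot.sign_off())"
```

```text
the job is handed in; nothing more can be done
None
```

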